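# Find the stamped parts crate and push it to dispatch

## Robot

A 6-joint arm with a two-finger parallel gripper is mounted at the origin on a cart in front of the work surface, level with it; the furniture and walls round the work are solid. World frame = base frame: x ahead of the robot, y to its left, z up, the work surface at z = 0. Lengths are in m, angles in rad, forces in N, time in s.
With the tool pointing down it reaches from about 0.325 to 0.9 m from the base axis. Payload 6.1 kg.
Tool frame: the origin (TCP) lies at the very end of the fingers, on their centre line; the grasp point (between the pads) lies 19 mm behind it; z points along the fingers, y is the line along which they close (so a half turn about z gives the same grasp; the last joint's range is limited). The gripper opens to 85 mm and grips with 20 to 120 N. Pads are 22 mm wide; open, the fingers measure 114 mm over their backs; the gripper's body (76 mm by 85 mm) begins 54 mm behind the grasp point. The pads swing forward as they close: fully open they stand 13 mm farther back than shut.
Start: joints at [1.052, 0.22, 1.526, -0, 1.395, -0.126], TCP at [0.239, 0.577, 0.231] pointing down, gripper open.
Joint ranges: [-2.98, 2.98], [-0.91, 2.08], [0.09, 2.57], [-1.24, 4.39], [0.2, 2.65], [-2.68, 2.68]. Speed limits (rad/s): [2.57, 2.57, 3.01, 3.14, 3.14, 3.14].

## Interface

Orientations are given as a unit quaternion [x, y, z, w].
In Python, from rig import monitor, viewer, job gives the robot as it stands.
- The arm moves only by the shell command python3 -m handwheel 'ROWS'. ROWS is a JSON object of lists of equal length, an entry for each row: "travel": the shift along the tool's x, y, z in m, a list of three; "spin": the turn about the tool's z in degrees; "grip": the closure, from -1 (fully open) to 1 (shut). In form: {"travel": [[dx, dy, dz], ...], "spin": [spin, ...], "grip": [grip, ...]}. A call has 1 to 5 rows; each row shifts and turns the commanded pose from where the row before left it, along the tool's axes as they then stand; what a row does not reach is not made up. A row lasts 1/8 s, in which the tool goes at most 62.5 mm and 10.7 degrees, less where a joint would pass 70% of its speed; a pose out of reach is approached as far as the arm can. A call is refused whole if a number of a shift passes 0.0625 or a number of a turn 10.7, either way. A call with a gripper value outside its range is refused whole. The fingers move at their own pace and stop on an object; the grip force is fixed at half the most. Time passes only in rows, so rows that do not move let the fingers close. It gives the time, the measured TCP pose, the force, the opening and the grip force at its end, in the units of the state.
- monitor.get_state(): the state, without advancing time (a new reading comes with each control period).
- viewer.grab_frame(name): name is "scene" or "top" or "wrist"; returns (picture, depth): 400x640x3 uint8, blue, green, red; 400x640 float32, m along the optical axis (not along the pixel's ray), 0 where there is no reading.
- viewer.get_calibration(name): a dict with "fx", "fy", "cx", "cy" (pixels), "k1" (the pictures are not rectified: a ray, as slopes to the right and down, at radius r is drawn at 1 + k1 r^2 times it, then the intrinsics apply), "R" (3x3) and "t" (3): a world point X has camera coordinates R X + t; the wrist camera has in their place "mount" (4x4, takes a point from camera to tool coordinates, whose origin is the TCP and whose axes are the flange's). Camera axes: x right, y down, z forward; pixel columns grow to the right and rows downward; lengths in m; the calibration is good to about 2 mm. A picture is of the moment at which its call begins: read the wrist's pose just before it. get_calibration takes no time and is no camera call.
- job.sign_off(): hands the job in; it is judged then, once.
Trained networks look in the newest picture that a camera, given by its name, has taken for a name from the list of things; names that differ only in an ending like _2 or _b are one class to them, and where a whole thing is asked for, a point or a joint stands for the part that bears it (a point fixed in the world has none). Each returns a list of dicts, best first, with "conf" (0 to 1); they miss things now and then, are a little off and sometimes report something else, mostly with a low value. They report only what shows in the picture. A call takes as long as a camera call. They do not tell look-alikes from the thing itself.
- viewer.recognise(target, camera): "bbox" ([left, top, right, bottom] in pixels, round what is visible of it).
- viewer.outline_of(target, camera): "pixels" (400x640 bool, what is visible of it) and "bbox" ([left, top, right, bottom] in pixels, round what is visible of it).
- viewer.pinpoint(target, camera): "uv" ([column, row] in pixels: a listed point, or the origin of a listed thing).
The state is a dict: "clock": time; "q": joint angles; "joint_velocities": joint speeds; "effort": joint torques, N m; "position": TCP position; "tool_rot": TCP orientation; "wrist_force": force on the tool from outside, world axes, zero at the start; "wrist_torque": the same for the moment, N m; "width": finger opening in m; "finger_force": force on a finger pad.
Only numpy, scipy, OpenCV 4.12 (cv2) and the standard library are available. Lean on these libraries where they do the work, as an engineer would, in place of code of your own. Each camera call takes 0.05 s, during which the arm holds its last target. There are 200 camera calls.

## Task

Two identical small plywood parts crates stand open side up on the desk, and one of them has a round ink stamp under its base. Tip both crates over, away from you, onto their far sides so that their undersides face you, and only then push the stamped one, as it lies, away from you until all of it is just past the paper tape line on the desk. Use the fingertips only, never lift a crate, leave the plain crate lying on your side of the line, and do not disturb the solder spool, the tin or the motor.

Things in the scene. Friction and masses are not known exactly. Their poses are not given: they have to be found in the camera images.
- crate_a: stamped crate: open slatted plywood crate, empty, 56 (x, front to back) x 80 (y) x 84 mm high (z), walls 4 mm, 0.13 to 0.23 kg. Origin: centre of its underside; z points out of its mouth. Starts upright, left or right of the other crate, its x pointing away from the robot within 0.2 rad. Tipped onto its far side, its x points down, z away from the robot, origin 28 mm and top 56 mm above the desk.
- crate_b: plain crate: the same shape, size, weight range, axes and start as crate_a, but nothing is stamped under its base. Either crate, when pushed slowly and level away from the robot near its top rim, tips about its far lower edge rather than sliding, and falls onto its far side once tilted past about 40 degrees.
- stamp (a point): centre of the stamp, a dark ink ring 46 mm across with a bar across it, on the underside of crate_a, recessed 2 mm; unseen until the crate is tipped
- base_left (a point): middle of the +y edge of crate_a's underside, 40 mm from its origin; with crate_a lying on its far side, the crate's part nearest the robot is its underside
- base_right (a point): middle of the -y edge of crate_a's underside, 40 mm from its origin
- tape_line: strip of pale paper tape stuck flat on the desk beyond both crates, 12 mm wide (x) and 460 mm long (y), no thickness to speak of; origin at its centre; its x points away from the robot, so its far edge is at x = +6 mm
- spool: bystander: grey solder spool standing on its end, 50 mm across, 38 mm high, to the right of the crates; origin: centre of its underside
- red_tin: bystander: flat round tin with a red lid, 51 mm across, 18 mm high, to the right of the crates; origin: centre of its underside
- motor: bystander: small grey electric motor lying on its side, 24 x 45 x 19 mm, to the left of the crates; origin: centre of its underside
Not all that is in view belongs to the job. What is shaped like the crate_b but red is not meant.

How it is judged:
On the way:
1. both crates lie on their far sides, undersides towards the robot, and both undersides still on the robot's side of the tape line (angle between each of crate_a, crate_b's own x axis and vertical above 2.8 rad and x of each of crate_a, crate_b in the frame of tape_line below -0.02 m), for 0.3 s.
At the end, for the whole second after the job is handed in: Both crates lie at rest on their far sides (within 0.34 rad). The stamped crate's whole underside is past the tape's far edge, its centre at most 90 mm past the tape's middle; the plain crate's underside is at least 20 mm on the robot's side of the tape's middle (angle between each of crate_a, crate_b's own x axis and vertical above 2.8 rad and x of each of base_left, base_right in the frame of tape_line above 0.006 m and x of crate_a in the frame of tape_line below 0.09 m and x of crate_b in the frame of tape_line below -0.02 m and height (world z) of each of crate_a, crate_b below 0.035 m and linear speed of each of crate_a, crate_b below 0.01 m/s); the robot touches nothing.
It fails at once if a crate is lifted or carried (underside centre more than 50 mm above the desk) (height (world z) of any of crate_a, crate_b above 0.05 m).
It fails at once if the arm or the body of the gripper, not the fingers, pushes a crate (contact force between the arm and crate_a above 2 N or contact force between the arm and crate_b above 2 N).
It fails at once if the plain crate is pushed to the tape line (x of crate_b in the frame of tape_line above 0 m).
It fails at once if the spool, the tin or the motor is moved more than 20 mm (distance of any of spool, red_tin, motor from where it was at the start of the episode above 0.02 m).
It also fails if it takes over 64 s, if anything falls off the work surface, if the arm or the gripper's body presses on something with over 40 N, if the wrist force passes 120 N, or if a joint passes its speed limit or range.

## Working session

There is one attempt and no reset: what is moved stays moved. The work goes in short steps, Python scripts to look and compute and a shell command to move; the robot and the scene stay as the last step left them, time stands still between calls to the robot, and variables do not carry over. Pictures are saved under pics/ and viewed, at most 10 in all, crops included, and the job is handed in when it is done.

```bash
mkdir -p pics; cat > h.py <<'E'
from rig import monitor, viewer, job
import numpy as np, cv2
def cal(n):
    c=viewer.get_calibration(n)
    if 'mount' in c:
        from scipy.spatial.transform import Rotation as Ro
        s=monitor.get_state();T=np.eye(4);T[:3,:3]=Ro.from_quat(s['tool_rot']).as_matrix();T[:3,3]=s['position']
        M=T@np.array(c['mount']);R=M[:3,:3].T;return c,R,-R@M[:3,3]
    return c,np.array(c['R']),np.array(c['t'])
def rays(c,uv):
    K=np.array([[c['fx'],0,c['cx']],[0,c['fy'],c['cy']],[0,0,1]])
    return cv2.undistortPoints(np.array(uv,float).reshape(-1,1,2),K,np.array([c['k1'],0,0,0.])).reshape(-1,2)
def onplane(C,uv,z):
    c,R,t=C;r=np.c_[rays(c,uv),np.ones(len(np.reshape(uv,(-1,2))))]@R
    o=-R.T@t;return o+r*((z-o[2])/r[:,2])[:,None]
def cloud(C,depth,mask):
    c,R,t=C;v,u=np.nonzero(mask&(depth>0));d=depth[v,u]
    r=np.c_[rays(c,np.c_[u,v]),np.ones(len(u))]*d[:,None]
    return (r-t)@R
E
python3 - <<'E'
from h import *
for n in('scene','top'):
    C=cal(n);p,d=viewer.grab_frame(n);cv2.imwrite(f'pics/{n}0.png',p)
    np.save(f'{n}d.npy',d)
    for t in('crate_b','tape_line','spool','red_tin','motor'):
        for o in viewer.outline_of(t,n)[:4]:
            if o['conf']<.25: continue
            P=cloud(C,d,o['pixels'])
            print(n,t,round(o['conf'],2),np.round(o['bbox']),np.round(np.percentile(P,[2,50,98],axis=0),3).tolist() if len(P) else '')
print(monitor.get_state())
E
```

```text
scene crate_b 0.8 [279. 141. 304. 177.] [[0.43, 0.247, 0.001], [0.456, 0.254, 0.051], [0.483, 0.355, 0.085]]
scene crate_b 0.69 [243. 247. 277. 300.] [[0.359, -0.125, -0.0], [0.387, -0.07, 0.043], [0.421, -0.035, 0.086]]
scene crate_b 0.62 [285. 211. 312. 260.] [[0.447, -0.016, 0.0], [0.477, 0.03, 0.048], [0.508, 0.083, 0.086]]
scene tape_line 0.72 [348. 145. 361. 233.] [[0.634, 0.058, -0.003], [0.64, 0.2, 0.001], [0.645, 0.381, 0.005]]
scene spool 0.73 [280. 293. 299. 319.] [[0.438, -0.188, -0.0], [0.461, -0.172, 0.036], [0.483, -0.144, 0.04]]
scene red_tin 0.9 [247. 338. 273. 364.] [[0.366, -0.289, 0.009], [0.389, -0.268, 0.017], [0.41, -0.244, 0.021]]
scene motor 0.46 [310. 112. 321. 126.] [[0.522, 0.476, -0.001], [0.538, 0.487, 0.015], [0.555, 0.507, 0.022]]
top crate_b 0.73 [373. 223. 413. 248.] [[0.362, -0.12, 0.001], [0.39, -0.085, 0.011], [0.418, -0.04, 0.086]]
top crate_b 0.71 [231. 194. 271. 217.] [[0.43, 0.247, 0.002], [0.46, 0.291, 0.011], [0.484, 0.324, 0.088]]
top crate_b 0.64 [335. 186. 368. 214.] [[0.449, -0.013, 0.001], [0.479, 0.023, 0.009], [0.506, 0.066, 0.087]]
t
[... 435 characters left out ...]
lock': 0.6, 'q': array([ 1.05189206e+00,  2.20360509e-01,  1.52648530e+00,  1.64468580e-05,
        1.39470115e+00, -1.26097990e-01]), 'joint_velocities': array([-0.00172526, -0.00044704,  0.00092991, -0.00086164, -0.00052738,
        0.00014152]), 'effort': array([ 1.21791536e-04, -4.96517336e+01, -3.89515686e+01, -1.19753427e-04,
        9.26671019e-04,  1.12788993e-05]), 'position': array([0.2392379 , 0.57740283, 0.23133192]), 'tool_rot': array([ 1.95144302e-01,  9.80774541e-01,  2.42362111e-05, -4.37421471e-07]), 'wrist_force': array([-0.23506557, -0.0027943 , -0.42634463]), 'wrist_torque': array([-0.02984953, -0.00091617,  0.0136015 ]), 'finger_force': 0.0, 'width': 0.08541398481747316}
```

```bash
python3 - <<'E'
from h import *
p=cv2.imread('pics/top0.png')[110:290,150:450];cv2.imwrite('pics/topc.png',cv2.resize(p,None,fx=2.6,fy=2.6,interpolation=cv2.INTER_CUBIC))
img=cv2.imread('pics/top0.png');d=np.load('topd.npy');C=cal('top')
u=np.ones(d.shape,bool);P=cloud(C,d,u);v,uu=np.nonzero(u&(d>0));col=img[v,uu]
for x,y in((.39,-.08),(.46,.29),(.478,.027)):
    m=(abs(P[:,0]-x)<.07)&(abs(P[:,1]-y)<.075)&(abs(P[:,2]-.084)<.008)
    r=cv2.minAreaRect((P[m,:2]*1000).astype(np.float32));print(r,m.sum(),col[m].mean(0))
    print(np.round(cv2.boxPoints(r)).tolist())
# tape direction
o=viewer.outline_of('tape_line','top')[0];
v,u=np.nonzero(o['pixels']);Q=onplane(C,np.c_[u,v],0)
print(cv2.minAreaRect((Q[:,:2]*1000).astype(np.float32)), np.polyfit(Q[:,1],Q[:,0],1))
E
```

```text
((414.5134582519531, -66.26600646972656), (109.97396087646484, 103.14634704589844), 11.7163724899292) 230 [ 66.46521739  79.80434783 205.13043478]
[[350.0, -27.0], [371.0, -128.0], [479.0, -106.0], [458.0, -5.0]]
((457.04681396484375, 287.132568359375), (55.37131881713867, 80.03746795654297), 1.2873872518539429) 239 [156.06694561 199.62343096 218.15899582]
[[428.0, 327.0], [430.0, 247.0], [486.0, 248.0], [484.0, 328.0]]
((453.6537780761719, 11.610580444335938), (107.5364990234375, 100.62126159667969), 9.476656913757324) 213 [151.7370892  198.37558685 221.07042254]
[[392.0, 52.0], [409.0, -47.0], [515.0, -29.0], [498.0, 70.0]]
((640.4111938476562, 175.54385375976562), (12.13408088684082, 441.59405517578125), 0.0386870875954628) [-5.32453701e-05  6.40415955e-01]
```

View pics/topc.png

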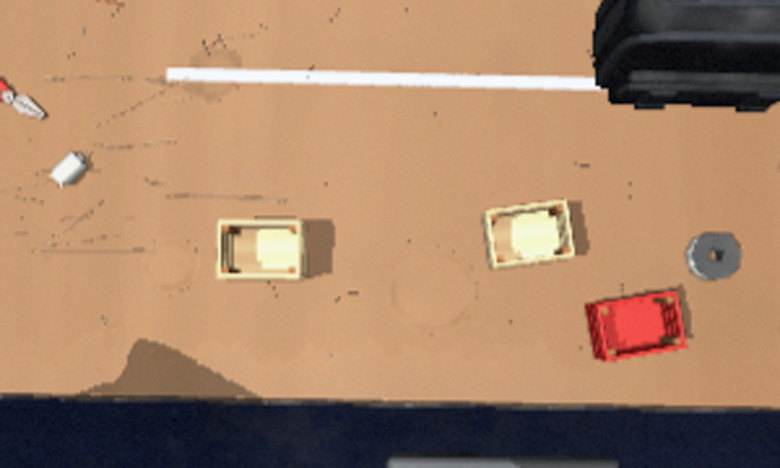

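View pics/scene0.png

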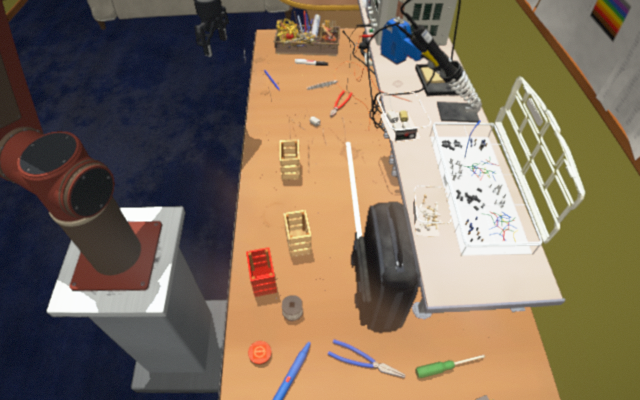

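The left crate (crop 217–304, 218–280) and the right crate (crop 485–575, 200–270) are pale plywood, so they fit the description. The crate at crop 585–688, 290–360 is red, so it's the decoy. A black case covers the tape's right end (crop 600+, 0–105). Next I'll check the right crate's pose and the clearance past the tape.

```bash
python3 - <<'E'
from h import *
img=cv2.imread('pics/top0.png');d=np.load('topd.npy');C=cal('top')
P=cloud(C,d,np.ones(d.shape,bool));v,u=np.nonzero(d>0);col=img[v,u].astype(int)
m=(abs(P[:,0]-.478)<.06)&(abs(P[:,1]-.027)<.07)&(abs(P[:,2]-.084)<.008)&(col[:,0]>90)
r=cv2.minAreaRect((P[m,:2]*1000).astype(np.float32));print(r,np.round(cv2.boxPoints(r)).tolist())
for x0 in np.arange(.50,.92,.02):
    row=[]
    for y0 in np.arange(-.14,.42,.04):
        k=(abs(P[:,0]-x0)<.01)&(abs(P[:,1]-y0)<.02); row.append(int(np.percentile(P[k,2],95)*1000) if k.any() else -1)
    print(round(x0,2),row)
E
```

```text
((477.33306884765625, 26.019676208496094), (56.089622497558594, 79.98809051513672), 9.469216346740723) [[443.0, 61.0], [456.0, -18.0], [512.0, -9.0], [498.0, 70.0]]
0.5 [4, 4, 4, 84, 84, 85, 3, 4, 4, 4, 3, 3, 4, 4, 4]
0.52 [3, 3, 4, 3, 3, 4, 4, 3, 3, 4, 4, 4, 3, 3, 4]
0.54 [4, 4, 3, 3, 3, 4, 4, 4, 4, 3, 3, 3, 4, 3, 4]
0.56 [4, 4, 4, 3, 5, 4, 3, 4, 4, 3, 3, 4, 4, 3, 4]
0.58 [4, 4, 3, 3, 4, 4, 4, 4, 3, 3, 4, 4, 4, 4, 3]
0.6 [163, 162, 161, 3, 4, 3, 4, 4, 3, 4, 3, 3, 5, 3, 3]
0.62 [251, 251, 246, 4, 3, 4, 4, 4, 4, 3, 4, 3, 4, 4, 4]
0.64 [267, 267, 265, 197, 4, 5, 4, 5, 4, 4, 5, 4, 4, 4, 4]
0.66 [310, 305, 278, 233, 4, 3, 4, 3, 3, 4, 4, 4, 5, 4, 4]
0.68 [266, 267, 267, 235, 3, 4, 4, 3, 4, 3, 4, 4, 4, 5, 4]
0.7 [267, 268, 263, 190, 4, 3, 3, 3, 4, 3, 4, 4, 5, 194, 146]
0.72 [-1, -1, 3, 4, 3, 5, 3, 4, 4, 4, 199, 198, 198, 198, 113]
0.74 [140, 141, 205, 203, 204, 138, 139, 138, 139, 156, 165, 151, 160, 464, 139]
0.76 [140, 141, 173, 172, 157, 139, 139, 140, 140, 142, 171, 160, 161, 479, 140]
0.78 [140, 140, 201, 171, 183, 140, 140, 140, 140, 140, 196, 157, 160, 484, 140]
0.8 [140, 140, 205, 171, 186, 140, 140, 141, 140, 139, 197, 155, 160, 408, 141]
0.82 [140, 141, 205, 206, 207, 141, 140, 140, 140, 139, 198, 142, 198, 395, 140]
0.84 [141, 188, 188, 188, 189, 188, 188, 189, 189, 189, 197, 198, 141, 368, 140]
0.86 [140, 190, 158, 185, 144, 153, 185, 142, 144, 149, 189, 140, 140, 346, 140]
0.88 [140, 187, 163, 163, 157, 155, 169, 163, 176, 160, 186, 140, 275, 289, 140]
0.9 [140, 187, 183, 182, 157, 156, 182, 181, 192, 156, 188, 140, 260, 263, 146]
```

```bash
python3 -m handwheel '{"travel":[[0,0,-0.02],[0,0,0],[0,0,0]],"spin":[-10,-10,-2.5],"grip":[0,0,0]}'
```

```text
clock: 1.02
position: [0.2393, 0.5776, 0.2518]
tool_rot: [-0.001, 1.0, 0.0, 0.0]
wrist_force: [-0.7, -0.1, -0.3]
width: 0.0428
finger_force: 0.0
```

```bash
python3 -m handwheel '{"travel":[[-0.03,-0.054,0],[-0.03,-0.054,0],[-0.03,-0.054,0],[-0.03,-0.054,0],[-0.025,-0.054,0]],"spin":[0,0,0,0,0],"grip":[0,0,0,0,0]}'; python3 -m handwheel '{"travel":[[0,-0.02,0.05],[0,0,0.05],[0,0,0.05],[0,0,0.03],[0,0,0]],"spin":[0,0,0,0,0],"grip":[0,0,0,0,0]}'
```

```text
clock: 1.65
position: [0.3851, 0.3056, 0.2516]
tool_rot: [0.0, 1.0, 0.0, 0.001]
wrist_force: [0.3, 0.6, -0.2]
width: 0.0424
finger_force: 0.0
clock: 2.28
position: [0.3821, 0.2862, 0.069]
tool_rot: [0.0, 1.0, -0.001, -0.003]
wrist_force: [-0.1, -0.1, -0.1]
width: 0.0424
finger_force: 0.0
```

```bash
python3 -m handwheel '{"travel":[[-0.01,0,0],[-0.01,0,0],[-0.008,0,0],[-0.006,0,0],[-0.006,0,0]],"spin":[0,0,0,0,0],"grip":[0,0,0,0,0]}'; for i in 1; do python3 -m handwheel '{"travel":[[-0.006,0,0],[-0.006,0,0],[-0.006,0,0],[-0.006,0,0],[-0.006,0,0]],"spin":[0,0,0,0,0],"grip":[0,0,0,0,0]}'; done
python3 - <<'E'
from h import *
C=cal('top');p,d=viewer.grab_frame('top')
P=cloud(C,d,np.ones(d.shape,bool))
m=(abs(P[:,0]-.48)<.1)&(P[:,1]>.25)&(P[:,1]<.325)&(P[:,2]>.01)&(P[:,2]<.12)
print(np.round(np.percentile(P[m],[1,50,99],axis=0),3))
p,d=viewer.grab_frame('scene');cv2.imwrite('pics/s1.png',cv2.resize(p[110:300,200:440],None,fx=3,fy=3))
E
```

```text
clock: 2.9
position: [0.4245, 0.2874, 0.0714]
tool_rot: [0.0, 1.0, 0.0, -0.0]
wrist_force: [-1.2, -0.0, 1.3]
width: 0.0429
finger_force: 0.7
clock: 3.52
position: [0.4548, 0.2874, 0.0713]
tool_rot: [0.0, 1.0, 0.0, 0.0]
wrist_force: [0.3, -0.4, 1.3]
width: 0.0429
finger_force: 0.4
[[0.477 0.25  0.033]
 [0.517 0.261 0.068]
 [0.529 0.274 0.101]]
```

View pics/s1.png

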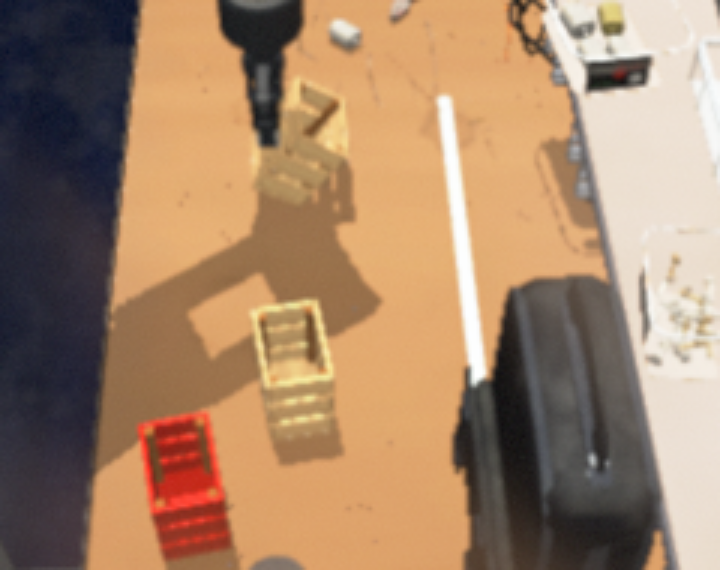

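The left crate (crop 255–350, 80–205) is tilting cleanly and not sliding, so I'll keep pushing.

```bash
python3 -m handwheel '{"travel":[[-0.005,0,0],[-0.005,0,0],[-0.005,0,0],[-0.004,0,0],[0,0,0]],"spin":[0,0,0,0,0],"grip":[0,0,0,0,0]}'; python3 -m handwheel '{"travel":[[0,0,0],[0,0,0],[0.02,0,0],[0.03,0,-0.03],[0,0,-0.05]],"spin":[0,0,0,0,0],"grip":[0,0,0,0,0]}'
python3 - <<'E'
from h import *
C=cal('top');p,d=viewer.grab_frame('top')
P=cloud(C,d,np.ones(d.shape,bool))
m=(abs(P[:,0]-.53)<.12)&(P[:,1]>.22)&(P[:,1]<.35)&(P[:,2]>.02)&(P[:,2]<.12)
print(np.round(np.percentile(P[m],[1,50,99],axis=0),3))
E
```

```text
clock: 4.25
position: [0.4735, 0.2873, 0.0713]
tool_rot: [0.0, 1.0, -0.0, 0.0]
wrist_force: [-0.3, -0.3, -0.8]
width: 0.043
finger_force: 0.0
clock: 4.88
position: [0.4193, 0.2864, 0.1494]
tool_rot: [-0.001, 1.0, -0.001, -0.003]
wrist_force: [0.9, 0.1, 0.1]
width: 0.0429
finger_force: 0.0
[[0.489 0.248 0.024]
 [0.535 0.28  0.056]
 [0.569 0.327 0.061]]
```

```bash
python3 -m handwheel '{"travel":[[0.003,-0.053,0],[0.003,-0.053,0],[0.003,-0.053,0],[0.003,-0.053,0],[0.002,-0.056,0]],"spin":[0,0,0,0,0],"grip":[0,0,0,0,0]}'; python3 -m handwheel '{"travel":[[0,0,0],[0,0,0.03],[0,0,0.03],[0,0,0.018],[0,0,0]],"spin":[-9.5,0,0,0,0],"grip":[0,0,0,0,0]}'
```

```text
clock: 5.55
position: [0.4091, 0.0179, 0.1516]
tool_rot: [-0.0, 1.0, -0.0, 0.001]
wrist_force: [1.8, -0.4, 0.7]
width: 0.0427
finger_force: 0.0
clock: 6.18
position: [0.4079, 0.0195, 0.0721]
tool_rot: [-0.083, 0.997, 0.0, -0.001]
wrist_force: [-0.6, 0.3, 0.3]
width: 0.0431
finger_force: 0.0
```

```bash
python3 -m handwheel '{"travel":[[-0.008,0,0],[-0.008,0,0],[-0.008,0,0],[-0.007,0,0],[-0.006,0,0]],"spin":[0,0,0,0,0],"grip":[0,0,0,0,0]}';python3 -m handwheel '{"travel":[[-0.006,0,0],[-0.006,0,0],[-0.006,0,0],[-0.006,0,0],[-0.006,0,0]],"spin":[0,0,0,0,0],"grip":[0,0,0,0,0]}'; python3 -m handwheel '{"travel":[[-0.005,0,0],[-0.005,0,0],[-0.005,0,0],[-0.004,0,0],[0,0,0]],"spin":[0,0,0,0,0],"grip":[0,0,0,0,0]}'; python3 -m handwheel '{"travel":[[0,0,0],[0,0,0],[0.02,0,0],[0.03,0,-0.03],[0.04,0,-0.04]],"spin":[0,0,0,0,0],"grip":[0,0,0,0,0]}'
python3 - <<'E'
from h import *
C=cal('top');p,d=viewer.grab_frame('top');cv2.imwrite('pics/t2.png',p)
P=cloud(C,d,np.ones(d.shape,bool))
for a,b in((.22,.35),(-.03,.1)):
    m=(abs(P[:,0]-.55)<.1)&(P[:,1]>a)&(P[:,1]<b)&(abs(P[:,2]-.056)<.01)
    r=cv2.minAreaRect((P[m,:2]*1000).astype(np.float32));print(r,np.round(cv2.boxPoints(r)).tolist())
for n in('scene','top','wrist'):
    p,d=viewer.grab_frame(n)
    print(n,[(round(o['conf'],2),np.round(o['uv'])) for o in viewer.pinpoint('stamp',n)])
    if n=='wrist': cv2.imwrite('pics/w2.png',p)
E
```

```text
clock: 6.8
position: [0.4461, 0.0256, 0.0733]
tool_rot: [-0.083, 0.997, -0.0, -0.0]
wrist_force: [-0.4, 0.4, 0.9]
width: 0.0423
finger_force: 0.6
clock: 7.42
position: [0.4758, 0.0305, 0.0733]
tool_rot: [-0.083, 0.997, 0.0, 0.0]
wrist_force: [-0.5, -1.1, 1.1]
width: 0.0422
finger_force: 0.3
clock: 8.05
position: [0.4943, 0.0336, 0.0733]
tool_rot: [-0.083, 0.997, 0.0, 0.0]
wrist_force: [0.1, 0.2, -0.1]
width: 0.0424
finger_force: 0.0
clock: 8.68
position: [0.4037, 0.0187, 0.1432]
tool_rot: [-0.083, 0.997, 0.0, -0.001]
wrist_force: [0.2, -1.2, 1.5]
width: 0.0427
finger_force: 0.0
((528.3829956054688, 288.09490966796875), (83.02589416503906, 79.64060974121094), 1.0718365907669067) [[486.0, 327.0], [488.0, 248.0], [571.0, 249.0], [569.0, 329.0]]
((548.3844604492188, 37.38942337036133), (84.53131103515625, 80.10404968261719), 9.21645736694336) [[500.0, 70.0], [513.0, -9.0], [597.0, 5.0], [584.0, 84.0]]
scene [(0.78, array([300., 157.])), (0.67, array([290., 310.]))]
top [(0.89, array([252., 195.])), (0.7, array([238., 193.]))]
wrist [(0.95, array([562., 314.]))]
```

View pics/w2.png

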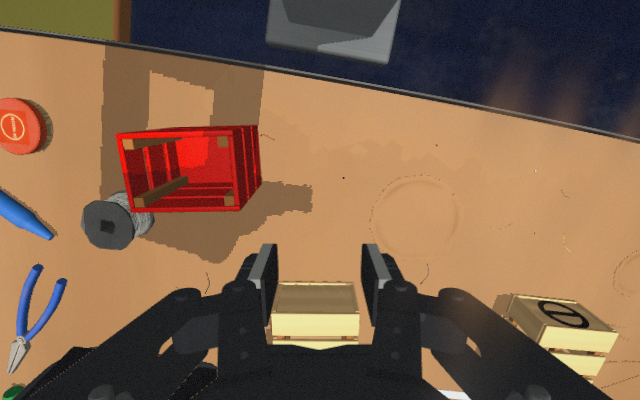

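The stamp ring with its bar shows at wrist pixel (562,314), which is the left crate. The right crate's underside, around (315,295), is plain. So the left crate is crate_a. Before pushing, I'll check the space behind the tape.

```bash
python3 - <<'E'
from h import *
p,d=viewer.grab_frame('scene');cv2.imwrite('pics/s3.png',cv2.resize(p[80:240,270:450],None,fx=3.7,fy=3.7,interpolation=cv2.INTER_CUBIC))
C=cal('scene');P=cloud(C,d,np.ones(d.shape,bool))
for x0 in np.arange(.64,.80,.02):
    row=[]
    for y0 in np.arange(.20,.40,.02):
        k=(abs(P[:,0]-x0)<.01)&(abs(P[:,1]-y0)<.01); row.append([int(a*1000) for a in np.percentile(P[k,2],[5,95])] if k.any() else -1)
    print(round(x0,2),row)
E
```

```text
0.64 [[-1, 3], [-1, 4], [-1, 3], [-2, 4], [-1, 3], [-1, 3], [-1, 4], [-2, 1], [-3, 2], [-3, 2]]
0.66 [[-2, 2], [-4, 3], [-2, 3], [-1, 3], [-1, 2], [-1, 3], [-3, 1], [-2, 3], [-2, 2], [-3, 2]]
0.68 [[-2, 3], [-2, 3], [-3, 3], [-1, 4], [-1, 5], [-3, 3], [-3, 2], [-3, 1], [-2, 2], [-4, 2]]
0.7 [[-1, 3], [-2, 3], [-2, 2], [-1, 3], [-2, 2], [-4, 2], [-4, 1], [-3, 197], [-3, 199], [-3, 119]]
0.72 [[-1, 4], [-1, 3], [-1, 197], [-2, 198], [-3, 199], [-4, 198], [-3, 198], [-4, 197], [-2, 141], [-3, 200]]
0.74 [[-1, 137], [-1, 137], [-1, 197], [-3, 140], [-3, 143], [-2, 156], [-2, 155], [-2, 160], [-3, 159], [-2, 463]]
0.76 [[-2, 138], [-1, 138], [-2, 196], [-1, 138], [-3, 160], [-2, 159], [-2, 159], [-2, 161], [-2, 160], [-2, 467]]
0.78 [[0, 138], [0, 139], [134, 197], [135, 184], [157, 158], [148, 156], [136, 157], [138, 160], [0, 392], [138, 417]]
0.8 [[134, 138], [134, 138], [134, 198], [135, 186], [138, 138], [153, 155], [136, 149], [136, 158], [139, 397], [138, 408]]
```

View pics/s3.png

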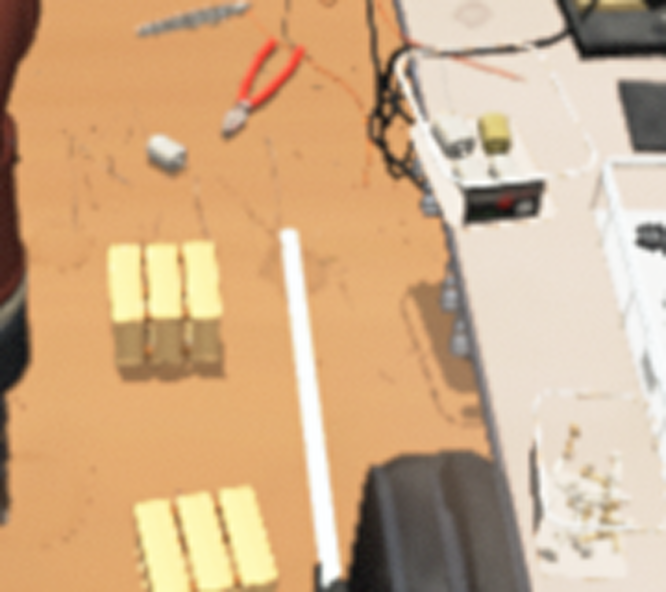

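The crate crosses open desk, and the space under the shelf is open too (floor readings to x = 0.78 at z≈0). I'll go behind the stamped crate, at crop (165,300), and push it.

```bash
python3 -m handwheel '{"travel":[[0,0,0],[-0.006,0.06,0],[-0.006,0.06,0],[-0.006,0.06,0],[-0.006,0.06,0]],"spin":[9.5,0,0,0,0],"grip":[0,0,0,0,0]}'; python3 -m handwheel '{"travel":[[0,0.029,0],[0,0,0.045],[0,0,0.045],[0,0,0.035],[0,0,0]],"spin":[0,0,0,0,0],"grip":[0,0,0,0,0]}'
```

```text
clock: 9.7
position: [0.4289, 0.2607, 0.1415]
tool_rot: [-0.0, 1.0, -0.001, -0.001]
wrist_force: [1.4, -0.6, 0.3]
width: 0.0429
finger_force: 0.0
clock: 10.32
position: [0.4256, 0.2862, 0.0137]
tool_rot: [-0.0, 1.0, -0.002, -0.005]
wrist_force: [-0.2, 0.4, 1.0]
width: 0.0425
finger_force: 0.0
```

```bash
python3 -m handwheel '{"travel":[[-0.014,0,0],[-0.012,0,0],[-0.008,0,0],[-0.008,0,0],[-0.008,0,0]],"spin":[0,0,0,0,0],"grip":[0,0,0,0,0]}'; for i in 1 2 3; do python3 -m handwheel '{"travel":[[-0.01,0,0],[-0.01,0,0],[-0.01,0,0],[-0.01,0,0],[-0.01,0,0]],"spin":[0,0,0,0,0],"grip":[0,0,0,0,0]}'; done
cat >> h.py <<'E'
def crates():
    C=cal('top');p,d=viewer.grab_frame('top');P=cloud(C,d,np.ones(d.shape,bool));v,u=np.nonzero(d>0);col=p[v,u].astype(int)
    for a,b in((.22,.36),(-.03,.1)):
        m=(P[:,0]>.48)&(P[:,0]<.76)&(P[:,1]>a)&(P[:,1]<b)&(abs(P[:,2]-.056)<.006)&(col[:,2]>col[:,0]+25)
        r=cv2.minAreaRect((P[m,:2]*1000).astype(np.float32));print(r,np.round(cv2.boxPoints(r)).tolist())
    return p
E
python3 -c "
from h import *
cv2.imwrite('pics/t4.png',crates())"
```

```text
clock: 10.95
position: [0.4795, 0.2877, 0.0185]
tool_rot: [0.0, 1.0, 0.0, -0.0]
wrist_force: [-1.3, 0.1, 2.8]
width: 0.0428
finger_force: 1.0
clock: 11.58
position: [0.53, 0.2877, 0.0183]
tool_rot: [0.0, 1.0, 0.0, -0.0]
wrist_force: [-2.2, -1.4, 1.8]
width: 0.0425
finger_force: 1.0
clock: 12.2
position: [0.5799, 0.2877, 0.0183]
tool_rot: [0.0, 1.0, -0.0, 0.0]
wrist_force: [-2.5, -0.4, 1.5]
width: 0.0425
finger_force: 0.9
clock: 12.82
position: [0.6299, 0.2877, 0.0183]
tool_rot: [0.0, 1.0, -0.0, -0.0]
wrist_force: [-1.8, -0.6, 1.3]
width: 0.0427
finger_force: 0.9
((714.4887084960938, 251.48983764648438), (21.973724365234375, 8.155248641967773), 2.479036808013916) [[703.0, 255.0], [704.0, 247.0], [726.0, 248.0], [725.0, 256.0]]
((548.31640625, 37.440059661865234), (84.28286743164062, 80.08090209960938), 9.18233585357666) [[500.0, 70.0], [513.0, -9.0], [596.0, 5.0], [584.0, 84.0]]
```

```bash
python3 -m handwheel '{"travel":[[-0.006,0,0],[-0.006,0,0],[-0.006,0,0],[0,0,0],[0.02,0,0]],"spin":[0,0,0,0,0],"grip":[0,0,0,0,0]}'; python3 -m handwheel '{"travel":[[0.05,0,0],[0.06,0,0],[0.06,0,-0.01],[0.02,0,-0.05],[0,0,0]],"spin":[0,0,0,0,0],"grip":[0,0,0,0,0]}'
python3 - <<'E'
from h import *
cv2.imwrite('pics/t5.png',crates())
C=cal('scene');p,d=viewer.grab_frame('scene');P=cloud(C,d,np.ones(d.shape,bool))
m=(P[:,0]>.6)&(P[:,0]<.76)&(P[:,1]>.22)&(P[:,1]<.36)&(abs(P[:,2]-.056)<.006)
print(np.round(np.percentile(P[m],[1,50,99],axis=0),3))
C=cal('wrist');p,d=viewer.grab_frame('wrist');cv2.imwrite('pics/w5.png',p)
for n in('base_left','base_right','stamp'):
    print(n,[(round(o['conf'],2),np.round(o['uv']),np.round(onplane(C,o['uv'],.028),3)) for o in viewer.pinpoint(n,'wrist')])
E
```

```text
clock: 13.5
position: [0.6286, 0.2875, 0.0187]
tool_rot: [0.0, 1.0, 0.0, 0.001]
wrist_force: [-0.1, 0.2, 0.5]
width: 0.0427
finger_force: 0.0
clock: 14.12
position: [0.4386, 0.2893, 0.0825]
tool_rot: [-0.001, 1.0, 0.002, 0.004]
wrist_force: [1.3, -0.5, -0.2]
width: 0.0426
finger_force: 0.0
((703.3289794921875, 287.7672119140625), (80.15487670898438, 85.11099243164062), 89.26225280761719) [[660.0, 248.0], [745.0, 247.0], [746.0, 327.0], [661.0, 328.0]]
((548.3751220703125, 37.2285270690918), (84.2348861694336, 80.26753234863281), 8.947526931762695) [[501.0, 70.0], [513.0, -9.0], [596.0, 4.0], [584.0, 83.0]]
[[0.662 0.247 0.051]
 [0.702 0.283 0.055]
 [0.742 0.327 0.059]]
base_left []
base_right []
stamp []
```

View pics/w5.png

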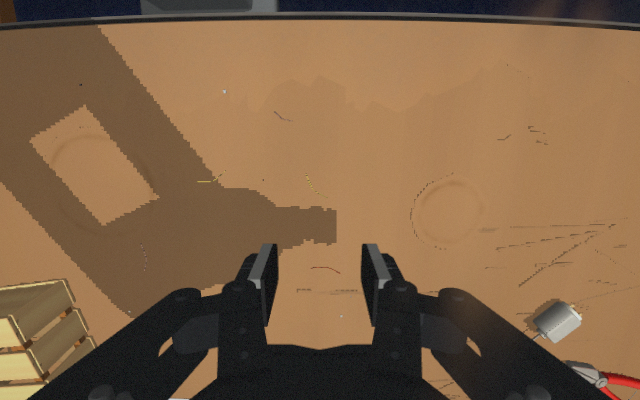

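The wrist view shows the fingers clear, with the plain crate lying at lower left (40,330) and the motor undisturbed at (555,320). Top and scene depth both put crate_a's underside at x≈0.660; the tape's far edge is at 0.646. Handing in.

```bash
python3 -c "
from rig import job
print(job.sign_off())"
```

```text
the job is handed in; nothing more can be done
None
```

I handed the job in with both crates tipped onto their far sides and the stamped (left) crate pushed about 14 mm past the tape's far edge; the plain crate lies about 130 mm on your side of the tape's middle, and the sign-off gave no verdict.

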